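# Point-and-check before switching on the filter rig

### The arm

A 6-joint arm with a two-finger parallel gripper is mounted at the origin on the work surface. World frame = base frame: x ahead of the robot, y to its left, z up, the work surface at z = 0. Lengths are in m, angles in rad, forces in N, time in s.
With the tool pointing down it reaches from about 0.4 to 0.925 m from the base axis. Payload 3.4 kg.
Tool frame: the origin (TCP) lies midway between the tips of the shut fingers; the grasp point (between the pads) lies ctrl.pinch_z behind it (ctrl.pinch_z is the distance from the TCP to the grasp point, in m); z points along the fingers, y is the line along which they close (so a half turn about z gives the same grasp; the last joint's range is limited). The gripper opens to 85 mm and grips with 20 to 120 N. Pads are 22 mm wide; open, the fingers measure 114 mm over their backs; the gripper's body (76 mm by 85 mm) begins 54 mm behind the grasp point. The pads swing forward as they close: fully open they stand 13 mm farther back than shut.
Start: joints at [-1.359, 0.307, 1.506, -0, 1.328, -0.073], TCP at [0.162, -0.552, 0.231] pointing down, gripper open.
Joint ranges: [-3.12, 3.12], [-1.05, 2.28], [0.14, 2.33], [-1.42, 4.57], [0.1, 2.73], [-2.68, 2.68]. Speed limits (rad/s): [2.57, 2.57, 3.14, 3.14, 3.14, 3.14].

### API

Orientations are given as a rotation vector (axis times angle).
In Python, from station import readout, optics, ctrl gives the robot as it stands.
- The arm moves only by the shell command python3 -m jog 'ROWS' [OPENING] [FORCE]. ROWS is JSON, a list of rows, each a list of 2 entries, a list of its own where there are three numbers: the shift along the tool's x, y, z in m, then the turn, a rotation vector about the tool's x, y, z in degrees. In form: [[[dx, dy, dz], [ax, ay, az]], ...]. A call has 1 to 12 rows; each row shifts and turns the commanded pose from where the row before left it, along the tool's axes as they then stand; what a row does not reach is not made up. A row lasts 1/8 s, in which the tool goes at most 62.5 mm and 10.7 degrees, less where a joint would pass 70% of its speed; a pose out of reach is approached as far as the arm can. A call is refused whole if a number of a shift passes 0.0625 or a number of a turn 10.7, either way. A call with a gripper value outside its range is refused whole. OPENING is the finger opening in m, from 0 to 0.0854, set as the call begins (- or left out, the last holds). The fingers move at their own pace and stop on an object; FORCE is the grip in N (left out, the last holds). Time passes only in rows, so rows that do not move let the fingers close. It gives the time, the measured TCP pose, the force, the opening and the grip force at its end, in the units of the state.
- readout.sense(): the state, without advancing time (a new reading comes with each control period).
- optics.capture(name): name is "side" or "top"; returns (picture, depth): 384x512x3 uint8, red, green, blue; 384x512 float32, m along the optical axis (not along the pixel's ray), 0 where there is no reading.
- optics.calibration(name): a dict with "intrinsics" (3x3 intrinsics, pixels), "rvec" (rotation vector, rad) and "tvec" (3), from world to camera coordinates, as OpenCV has them. Camera axes: x right, y down, z forward; pixel columns grow to the right and rows downward; lengths in m; the calibration is good to about 2 mm. A picture is of the moment at which its call begins. calibration takes no time and is no camera call.
- ctrl.sign_off(): hands the job in; it is judged then, once.
The state is a dict: "time": time; "joint_pos": joint angles; "qvel": joint speeds; "joint_torque": joint torques, N m; "tool_pos": TCP position; "orientation": TCP orientation; "contact_force": force on the tool from outside, world axes, zero at the start; "ft_torque": the same for the moment, N m; "width": opening from 0.0 (shut) to 1.0 (fully open); "finger_force": force on a finger pad.
Only numpy, scipy, OpenCV 4.12 (cv2) and the standard library are available. Lean on these libraries where they do the work, as an engineer would, in place of code of your own. Each camera call takes 0.05 s, during which the arm holds its last target. There are 200 camera calls.

### The job

Do the pointing check before switching on: without touching it, point straight down at the lid of the filter housing that carries two metal studs, fingertips about 3 cm above the middle between the stud tops, and dwell there for two seconds; then point in the same way at the middle stud of the three-stud terminal block for two seconds. Only then push the switch lever over, gently with the fingertips, all the way to its far stop, and move clear. Grasp or lift nothing, do not touch the housings or the block, do not bring the fingertips close over the other housing's plug or the block's end studs, and leave everything else on the bench where it is.

Things in the scene. Friction and masses are not known exactly. Their poses are not given: they have to be found in the camera images.
- cell: filter housing with two metal studs on its lid: clear upright bowl 92 mm across with a dry brown cartridge inside, white lid 100 mm across, 150 mm high to the lid's top; a white pipe stub of 22 mm diameter sticks out level on both sides along its y axis to 72 mm from the centre, 126 mm up. The two upright studs (8 mm thick, 20 mm either side of the centre along its y) reach 180 mm. Stands loose, about 1.4 kg. Origin: centre of its underside; z up.
- cell_top (a point): the point to be pointed at on the housing with two studs: midway between the two studs, level with their tops (180 mm above the bench).
- rinse: the other filter housing: same bowl, lid and pipe stubs, but on the lid one round white plug of 34 mm diameter with a small wing grip, reaching 180 mm. Stands loose, about 1.4 kg. Origin: centre of its underside. It may stand left or right of the one with studs. Not to be pointed at.
- rinse_top (a point): top centre of the other housing's plug (180 mm above the bench).
- terminals: terminal block: black bar 44 x 156 x 22 mm with three upright metal studs with brass nuts in a row along its y axis, 55 mm apart, stud tops 48 mm above the bench. Stands loose, about 0.7 kg. Origin: centre of its underside; z up.
- terminal_mid (a point): top of the middle stud, the second point to be pointed at.
- terminal_left (a point): top of the end stud on the block's +y side, 55 mm from the middle one.
- terminal_right (a point): top of the end stud on the block's -y side, 55 mm from the middle one.
- switch_base: fixed switch box on the bench: grey block 70 (x) x 50 (y) x 25 mm with a hinged lever on top. Origin: centre of its underside. The lever swings in its x-z plane about an axis along its y, 22 mm above the bench at the middle of the block; its far stop lies towards its +x, which points away from the robot within about 30 degrees.
- switch_tip (a point): centre of the black ball (26 mm across) at the end of the lever, a 10 mm steel rod; the ball is 80 mm from the hinge axis. It travels from 38 mm on the -x side of the hinge (92 mm above the bench) over the top (102 mm) to 38 mm on the +x side (92 mm).
- switch (a joint): lever angle in rad: 0 leaning 0.5 rad from upright to the near side (-x of the box), 1.0 leaning 0.5 rad to the far side, against the stop; starts at 0 to 0.2. It moves with light friction (about 1 N at the ball) and stays where it is left.
- meter: bystander: orange hand-held multimeter lying flat, 85 x 180 x 50 mm; origin centre of underside.
- driver: bystander: screwdriver lying on the bench, about 200 mm long, under 40 mm high.
- tape: bystander: black tape roll lying flat, 64 mm across, 19 mm high.
- fitting: bystander: brass pipe fitting standing upright, 36 mm across, 34 mm high.
- wrench: bystander: steel wrench lying flat, about 180 mm long, under 20 mm high.
- mug: bystander: white mug, 80 mm across, 90 mm high.
- cartridge: bystander: spare brown filter cartridge lying on its side, 130 mm long, 60 mm high.

How it is judged:
On the way, in this order (a step that is already met when the one before it is completed fails the run):
1. the fingertips point at the housing with two studs: the grasp point within 25 mm, sideways, of the middle between the studs and 15 to 85 mm above their tops, for 1.5 s (horizontal distance between the grasp point and cell_top below 0.025 m and z of the grasp point in the frame of cell_top between 0.015 and 0.085 m), for 1.5 s.
2. the fingertips point at the middle stud of the block: the grasp point within 20 mm sideways and 15 to 85 mm above its top, for 1.5 s (horizontal distance between the grasp point and terminal_mid below 0.02 m and z of the grasp point in the frame of terminal_mid between 0.015 and 0.085 m), for 1.5 s.
3. the lever is pushed over (beyond 0.85 rad) (value of joint switch above 0.85 rad), for 0.2 s.
At the end, for the whole second after the job is handed in: the switch lever rests beyond 0.85 rad of its 1.0 rad swing, both housings and the terminal block are within 6 mm, and the bystanders within 15 mm, of where they stood (value of joint switch above 0.85 rad and distance of each of cell, rinse, terminals from where it was at the start of the episode below 0.006 m and distance of each of meter, driver, tape, fitting, wrench, mug, cartridge from where it was at the start of the episode below 0.015 m); the robot touches nothing.
It fails at once if the robot touches a filter housing or the terminal block (over 0.5 N) (contact force between any of the fingers, the arm and cell above 0.5 N or contact force between any of the fingers, the arm and rinse above 0.5 N or contact force between any of the fingers, the arm and terminals above 0.5 N).
It fails at once if the fingertips come close over a wrong thing: the grasp point less than 45 mm above the other housing's plug (within 25 mm sideways) or an end stud of the block (within 15 mm) ((horizontal distance between the grasp point and rinse_top below 0.025 m and z of the grasp point in the frame of rinse_top below 0.045 m) or (horizontal distance between the grasp point and terminal_left below 0.015 m and z of the grasp point in the frame of terminal_left below 0.045 m) or (horizontal distance between the grasp point and terminal_right below 0.015 m and z of the grasp point in the frame of terminal_right below 0.045 m)).
It fails at once if a housing or the block is shifted more than 6 mm or lifted (distance of any of cell, rinse, terminals from where it was at the start of the episode above 0.006 m).
It fails at once if a bystander is shifted more than 15 mm or lifted (distance of any of meter, driver, tape, fitting, wrench, mug, cartridge from where it was at the start of the episode above 0.015 m).
It fails at once if the lever is pushed or squeezed with more than 30 N (contact force between the fingers and switch_base above 30 N).
It also fails if it takes over 54 s, if anything falls off the work surface, if the arm or the gripper's body presses on something with over 40 N, if the wrist force passes 120 N, or if a joint passes its speed limit or range.

## Working session

There is one attempt and no reset: what is moved stays moved. The work goes in short steps, Python scripts to look and compute and a shell command to move; the robot and the scene stay as the last step left them, time stands still between calls to the robot, and variables do not carry over. Pictures are saved under pics/ and viewed, at most 10 in all, crops included, and the job is handed in when it is done.

```bash
ls; mkdir -p pics; python3 - <<'E'
from station import readout, optics, ctrl
import cv2, numpy as np
s=readout.sense(); print(s['time'],s['tool_pos'],s['orientation'],s['width'],ctrl.pinch_z)
for n in ('top','side'):
    p,d=optics.capture(n); cv2.imwrite(f'pics/{n}.png',cv2.resize(p[:,:,::-1],(800,600),interpolation=cv2.INTER_CUBIC)); np.savez(f'{n}.npz',p=p,d=d)
    c=optics.calibration(n); print(n,c)
E
```

```text
pics
0.0 [ 0.16137199 -0.5511453   0.23038331] [-3.10774746e+00 -4.45514420e-01  2.18931274e-04] 1.0001388703804748 0.0187
top {'intrinsics': array([[483.15863349,   0.        , 246.31441264],
       [  0.        , 483.15863349, 192.49129138],
       [  0.        ,   0.        ,   1.        ]]), 'rvec': array([ 2.16793824, -2.15320347,  0.12852308]), 'tvec': array([-0.03750142,  0.57427775,  1.67219809])}
side {'intrinsics': array([[399.42865797,   0.        , 256.48956885],
       [  0.        , 399.42865797, 188.05124283],
       [  0.        ,   0.        ,   1.        ]]), 'rvec': array([ 0.28788166, -2.8587711 ,  1.12288064]), 'tvec': array([0.536959  , 0.19663855, 1.07943549])}
```

View pics/top.png

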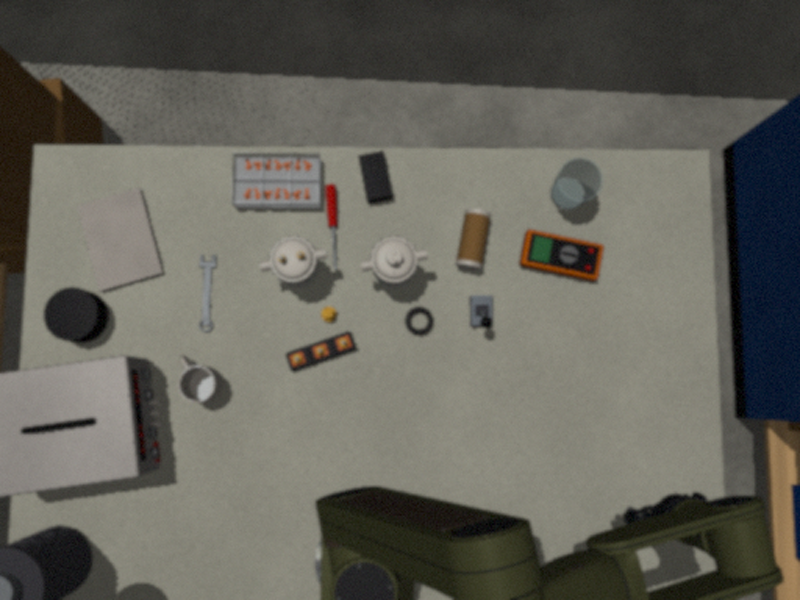

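View pics/side.png

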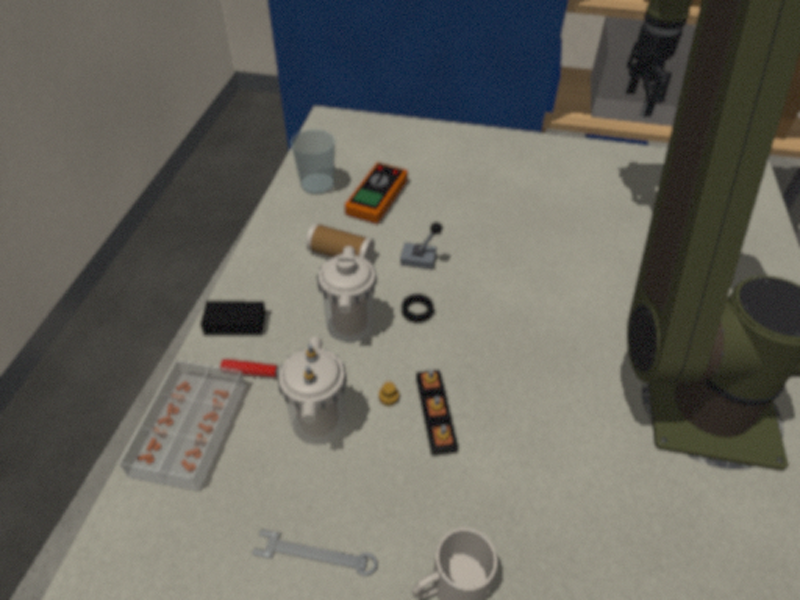

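The top view (800x600) shows the two-stud housing at about (295,259) and the plug housing at (394,258). The terminal block is at (321,351), the switch box at (481,311), and its ball at (487,322). I'll enlarge these for precise pixels.

```bash
python3 - <<'E'
import cv2, numpy as np
p=np.load('top.npz')['p'][:,:,::-1]
c=p[140:250,160:330]   # 170x110
cv2.imwrite('pics/c1.png',cv2.resize(c,None,fx=4.7,fy=4.7,interpolation=cv2.INTER_CUBIC))
E
```

```text
(no output)
```

View pics/c1.png

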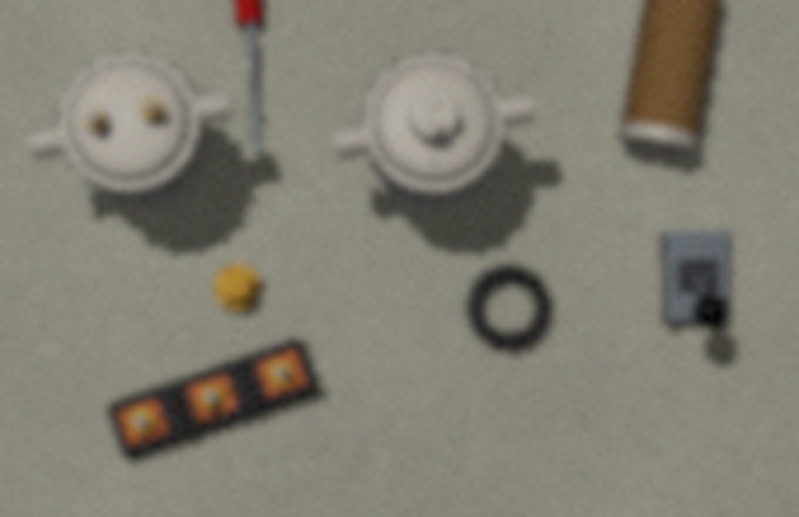

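The crop (x4.7) shows the stud tops at (97,120) and (153,108), with the lid centre near (130,124). The plug is at (436,115), the block studs at (145,420), (213,398) and (284,372), and the ball at (711,309). The box top spans (662,232) to (730,325).

```bash
cat > h.py <<'E'
import cv2, numpy as np
from station import optics
def ray(n,uv,z):
    c=optics.calibration(n); R=cv2.Rodrigues(c['rvec'])[0]; t=c['tvec']
    C=-R.T@t; d=R.T@np.linalg.inv(c['intrinsics'])@[*uv,1]
    return C+d*(z-C[2])/d[2]
def proj(n,P):
    c=optics.calibration(n)
    return cv2.projectPoints(np.array([P],float),c['rvec'],c['tvec'],c['intrinsics'],None)[0].ravel()
E
python3 - <<'E'
from h import *
D=np.load('top.npz')['d']
for nm,u,v,z in [('studA',97,120,.18),('studB',153,108,.18),('lid',130,124,.15),('plug',436,115,.18),('tR',145,420,.048),('tM',213,398,.048),('tL',284,372,.048),('ball',711,309,.092),('b00',662,232,.025),('b10',731,232,.025),('b11',730,325,.025),('b01',665,325,.025),('tape',510,308,.019),('fit',238,288,.034)]:
    uv=np.array([u+.5,v+.5])/4.7-.5+[160,140]
    c=optics.calibration('top');R=cv2.Rodrigues(c['rvec'])[0]
    d=D[int(round(uv[1])),int(round(uv[0]))]
    zz=(R.T@(np.linalg.inv(c['intrinsics'])@[*uv,1]*d-c['tvec']))[2]
    P=ray('top',uv,z); print(nm,uv.round(1),P.round(3),'depth z',zz.round(3),'side px(800)',(proj('side',P)*1.5625).round())
E
```

```text
studA [180.2 165.1] [0.645 0.182 0.18 ] depth z 0.173 side px(800) [312. 367.]
studB [192.2 162.6] [0.654 0.143 0.18 ] depth z 0.174 side px(800) [314. 346.]
lid [187.3 166. ] [0.648 0.163 0.15 ] depth z 0.143 side px(800) [316. 369.]
plug [252.4 164.1] [ 0.65  -0.053  0.18 ] depth z 0.18 side px(800) [349. 257.]
tR [190.5 229. ] [0.444 0.159 0.048] depth z 0.045 side px(800) [446. 427.]
tM [204.9 224.3] [0.461 0.109 0.048] depth z 0.045 side px(800) [440. 399.]
tL [220.  218.8] [0.48  0.057 0.048] depth z 0.054 side px(800) [433. 371.]
ball [310.9 205.4] [ 0.525 -0.253  0.092] depth z 0.108 side px(800) [437. 230.]
b00 [300.5 189. ] [ 0.59  -0.226  0.025] depth z -0.001 side px(800) [402. 259.]
b10 [315.1 189. ] [ 0.59  -0.278  0.025] depth z -0.002 side px(800) [407. 242.]
b11 [314.9 208.8] [ 0.519 -0.277  0.025] depth z 0.004 side px(800) [440. 247.]
b01 [301.1 208.8] [ 0.519 -0.228  0.025] depth z 0.007 side px(800) [436. 263.]
tape [268.1 205.1] [ 0.532 -0.111  0.019] depth z 0.013 side px(800) [420. 306.]
fit [210.2 200.9] [0.544 0.093 0.034] depth z 0.032 side px(800) [392. 387.]
```

Both spacings check out: studs 40 mm apart, block studs 55 mm apart. The box yaw is about 0 and the lever is at about 0.1 rad. I'll close the fingers, align the yaw and rise.

```bash
python3 -m jog '[[[0,0,-0.02],[0,0,8.15]],[[0,0,-0.02],[0,0,8.15]],[[0,0,0],[0,0,0]],[[0,0,0],[0,0,0]]]' 0 20; python3 -c "
from station import readout;import cv2
s=readout.sense();print(cv2.Rodrigues(s['orientation'])[0].round(3))"
```

```text
time: 0.6
tool_pos: [0.1614, -0.5513, 0.2703]
orientation: [-3.14, -0.004, 0.001]
contact_force: [0.2, -0.3, -0.2]
width: 0.143
finger_force: 0.0
[[ 1.     0.003 -0.   ]
 [ 0.003 -1.     0.001]
 [-0.    -0.002 -1.   ]]
```

```bash
python3 -m jog '[[[0.03,-0.042,0],[0,0,0]],[[0.03,-0.042,0],[0,0,0]],[[0.03,-0.042,0],[0,0,0]],[[0.03,-0.042,0],[0,0,0]],[[0.03,-0.042,0],[0,0,0]],[[0.03,-0.042,0],[0,0,0]],[[0.03,-0.042,0],[0,0,0]],[[0.03,-0.042,0],[0,0,0]],[[0.03,-0.042,0],[0,0,0]],[[0.03,-0.042,0],[0,0,0]],[[0.03,-0.042,0],[0,0,0]],[[0,0,0],[0,0,0]]]'
```

```text
time: 2.1
tool_pos: [0.4925, -0.0868, 0.27]
orientation: [-3.14, -0.011, 0.002]
contact_force: [-0.9, -1.2, 0.2]
width: 0.001
finger_force: 0.0
```

```bash
python3 -m jog '[[[0.026,-0.0415,0],[0,0,0]],[[0.026,-0.0415,0],[0,0,0]],[[0.026,-0.0415,0],[0,0,0]],[[0.026,-0.0415,0],[0,0,0]],[[0.026,-0.0415,0],[0,0,0]],[[0.026,-0.0415,0],[0,0,0]],[[0,0,0.02],[0,0,0]],[[0,0,0],[0,0,0]],[[0,0,0],[0,0,0]]]'
python3 - <<'E'
from h import *
p,_=optics.capture('side')
c=p[140:300,150:330,::-1]
cv2.imwrite('pics/c2.png',cv2.resize(c,None,fx=3.7,fy=3.7,interpolation=cv2.INTER_CUBIC))
from station import readout
s=readout.sense();P=s['tool_pos'];print(P)
for q in (P,[.649,.163,.18],[.649,.163,.15],[.645,.182,.18],[.654,.143,.18]): print(((proj('side',q)-[150,140])*3.7).round())
E
```

```text
time: 3.22
tool_pos: [0.6469, 0.1581, 0.2511]
orientation: [3.141, -0.001, -0.002]
contact_force: [0.5, -0.9, -0.5]
width: -0.0
finger_force: 0.0
[0.64720548 0.1581676  0.25171756]
[181. 247.]
[187. 327.]
[191. 356.]
[184. 353.]
[188. 301.]
```

View pics/c2.png

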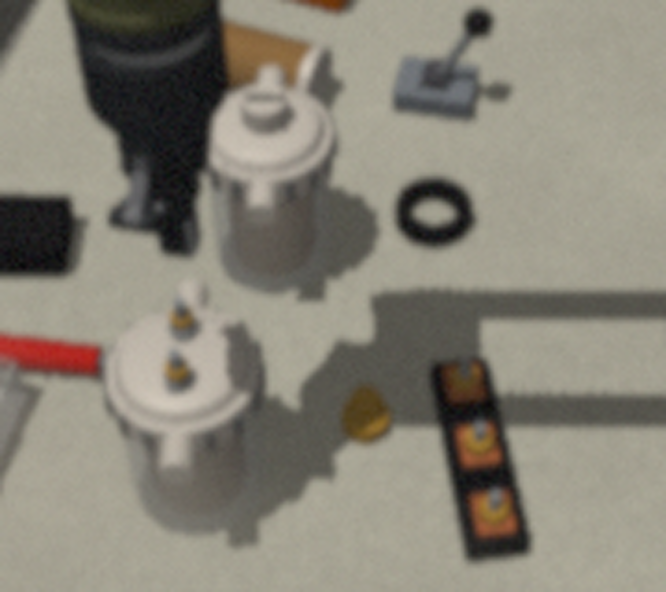

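The fingertip appears at (180,248), against a predicted (181,247), so the calibration agrees. The stud tops at (181,303) and (177,357) and the lid put the housing about 5 mm farther in x. I'll correct for that, descend and dwell.

```bash
python3 -m jog '[[[0.005,-0.006,0],[0,0,0]],[[0,0,0.02],[0,0,0]],[[0,0,0.02],[0,0,0]],[[0,0,0],[0,0,0]],[[0,0,0],[0,0,0]],[[0,0,0],[0,0,0]],[[0,0,0],[0,0,0]],[[0,0,0],[0,0,0]],[[0,0,0],[0,0,0]],[[0,0,0],[0,0,0]],[[0,0,0],[0,0,0]],[[0,0,0],[0,0,0]]]'
python3 - <<'E'
from h import *
p,_=optics.capture('side')
c=p[140:300,150:330,::-1]
cv2.imwrite('pics/c3.png',cv2.resize(c,None,fx=3.7,fy=3.7,interpolation=cv2.INTER_CUBIC))
from station import readout
s=readout.sense();P=s['tool_pos'];print(P)
for q in (P,[.461,.109,.048],[.48,.057,.048],[.525,-.253,.092]): print(((proj('side',q)-[150,140])*3.7).round())
E
```

```text
time: 4.78
tool_pos: [0.6523, 0.1653, 0.2113]
orientation: [3.142, 0.001, -0.0]
contact_force: [1.0, -1.0, 0.1]
width: 0.001
finger_force: 0.0
[0.65229367 0.16530158 0.21126004]
[176. 298.]
[487. 426.]
[472. 361.]
[480.  27.]
```

View pics/c3.png

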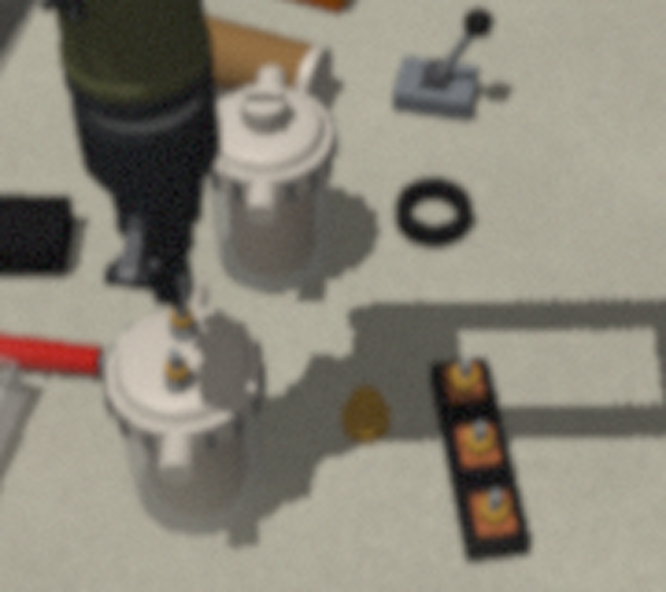

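```bash
python3 -m jog '[[[0,0,0],[0,0,0]],[[0,0,0],[0,0,0]],[[0,0,0],[0,0,0]],[[0,0,0],[0,0,0]],[[0,0,0],[0,0,0]],[[0,0,0],[0,0,0]],[[0,0,0],[0,0,0]],[[0,0,0],[0,0,0]],[[0,0,0],[0,0,0]],[[0,0,0],[0,0,0]]]'
```

```text
time: 6.08
tool_pos: [0.6523, 0.1653, 0.2113]
orientation: [3.142, 0.0, -0.0]
contact_force: [-0.2, -0.8, 0.4]
width: -0.001
finger_force: 0.0
```

Fingertips hang over the midpoint between the studs, and the dwell is done. The middle stud's top shows at (480,425), against a predicted (487,426), so I'll aim at x≈0.464, y≈0.109.

```bash
python3 -m jog '[[[0,0,-0.05],[0,0,0]],[[-0.047,0.014,0],[0,0,0]],[[-0.047,0.014,0],[0,0,0]],[[-0.047,0.014,0],[0,0,0]],[[-0.047,0.014,0],[0,0,0]],[[0,0,0],[0,0,0]],[[0,0,0.04],[0,0,0]],[[0,0,0.04],[0,0,0]],[[0,0,0.03],[0,0,0]],[[0,0,0.03],[0,0,0]],[[0,0,0],[0,0,0]],[[0,0,0],[0,0,0]]]'
python3 - <<'E'
from h import *
p,_=optics.capture('side')
c=p[140:300,150:330,::-1]
cv2.imwrite('pics/c4.png',cv2.resize(c,None,fx=3.7,fy=3.7,interpolation=cv2.INTER_CUBIC))
E
```

```text
time: 7.58
tool_pos: [0.4658, 0.1095, 0.1221]
orientation: [-3.141, -0.001, -0.003]
contact_force: [-0.4, -0.3, 0.7]
width: 0.0
finger_force: 0.0
```

View pics/c4.png

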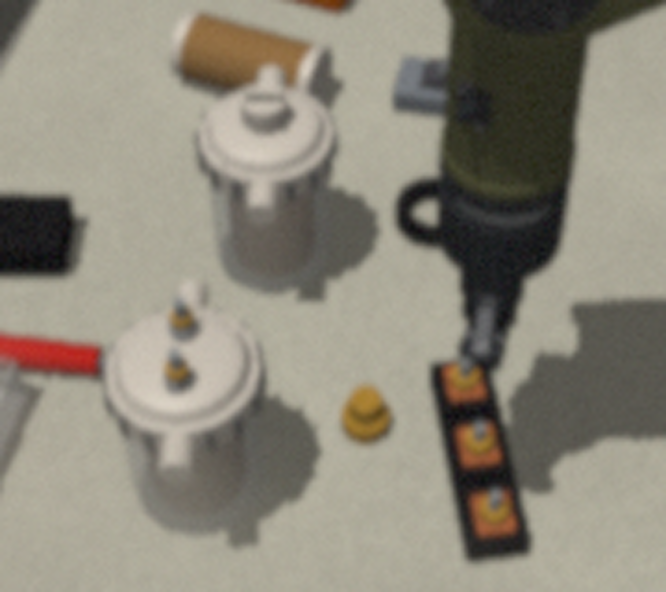

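The view fits: the shut tips are at (482,360), above the stud at (480,425). I'll descend and dwell.

```bash
python3 -m jog '[[[0,0,0.022],[0,0,0]],[[0,0,0.022],[0,0,0]],[[0,0,0],[0,0,0]],[[0,0,0],[0,0,0]],[[0,0,0],[0,0,0]],[[0,0,0],[0,0,0]],[[0,0,0],[0,0,0]],[[0,0,0],[0,0,0]],[[0,0,0],[0,0,0]],[[0,0,0],[0,0,0]],[[0,0,0],[0,0,0]],[[0,0,0],[0,0,0]]]'
python3 -m jog '[[[0,0,0],[0,0,0]],[[0,0,0],[0,0,0]],[[0,0,0],[0,0,0]],[[0,0,0],[0,0,0]],[[0,0,0],[0,0,0]],[[0,0,0],[0,0,0]],[[0,0,0],[0,0,0]],[[0,0,0],[0,0,0]]]'
python3 - <<'E'
from h import *
p,_=optics.capture('side')
c=p[140:300,150:330,::-1]
cv2.imwrite('pics/c5.png',cv2.resize(c,None,fx=3.7,fy=3.7,interpolation=cv2.INTER_CUBIC))
E
```

```text
time: 9.12
tool_pos: [0.4643, 0.1092, 0.0773]
orientation: [3.142, 0.001, -0.0]
contact_force: [-0.5, -0.1, -0.2]
width: 0.003
finger_force: 0.0
time: 10.12
tool_pos: [0.4643, 0.1092, 0.0773]
orientation: [-3.142, -0.0, 0.0]
contact_force: [-0.2, -0.6, 0.7]
width: -0.003
finger_force: 0.0
```

View pics/c5.png

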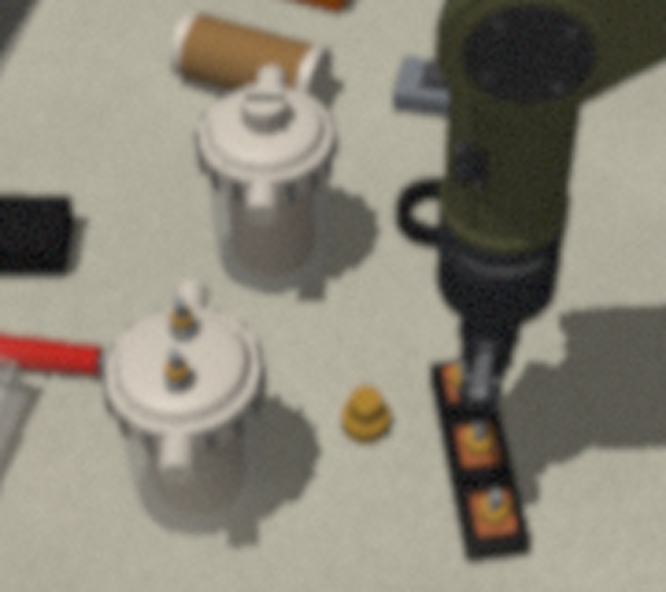

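Pointing is complete: tips over the middle stud, about 29 mm up, held for 2.5 s. Next I'll rise, cross to the near side of the lever and lower.

```bash
python3 -m jog '[[[0,0,-0.04],[0,0,0]],[[0,0,-0.04],[0,0,0]],[[-0.002,0.045,0],[0,0,0]],[[-0.002,0.045,0],[0,0,0]],[[-0.002,0.045,0],[0,0,0]],[[-0.002,0.045,0],[0,0,0]],[[-0.002,0.045,0],[0,0,0]],[[-0.002,0.045,0],[0,0,0]],[[-0.002,0.045,0],[0,0,0]],[[-0.002,0.047,0],[0,0,0]],[[0,0,0],[0,0,0]],[[0,0,0],[0,0,0]]]'
python3 -m jog '[[[0,0,0.035],[0,0,0]],[[0,0,0.037],[0,0,0]],[[0,0,0],[0,0,0]],[[0,0,0],[0,0,0]]]'
python3 - <<'E'
from h import *
p,_=optics.capture('side')
c=p[110:190,220:330,::-1]
cv2.imwrite('pics/c6.png',cv2.resize(c,None,fx=6,fy=6,interpolation=cv2.INTER_CUBIC))
for q in ([.525,-.253,.092],[.45,-.255,.085]): print(((proj('side',q)-[220,110])*6).round())
E
```

```text
time: 11.68
tool_pos: [0.4479, -0.2524, 0.157]
orientation: [-3.14, 0.001, 0.001]
contact_force: [0.2, 0.2, -0.3]
width: 0.002
finger_force: 0.0
time: 12.18
tool_pos: [0.449, -0.2522, 0.0861]
orientation: [3.141, 0.002, 0.001]
contact_force: [-0.5, -0.3, 1.5]
width: 0.003
finger_force: 0.0
[358. 223.]
[501. 251.]
```

View pics/c6.png

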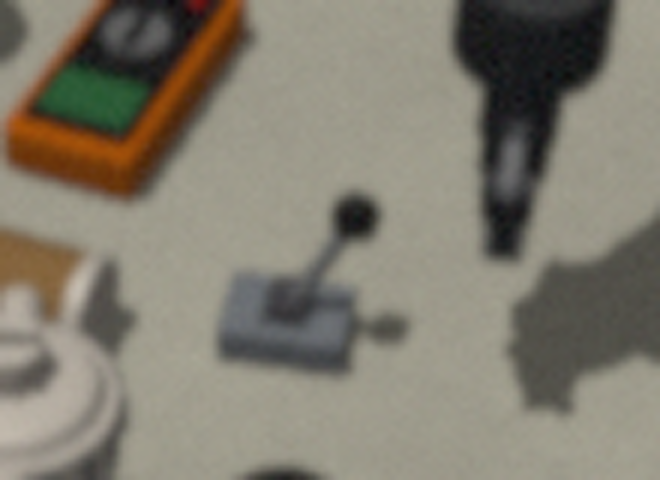

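The ball is at (356,216), 7 px above the prediction, so y is about −0.257. The tips are at (502,255). I'll shift slightly and start pushing slowly.

```bash
python3 -m jog '[[[0.015,0.004,0.006],[0,0,0]],[[0.015,0,0],[0,0,0]],[[0.008,0,0],[0,0,0]],[[0.008,0,0],[0,0,0]],[[0.008,0,0],[0,0,0]],[[0.008,0,0],[0,0,0]],[[0.008,0,0],[0,0,0]],[[0.008,0,0],[0,0,0]],[[0.008,0,0],[0,0,0]],[[0.006,0,0],[0,0,0]],[[0.005,0,0],[0,0,0]],[[0,0,0],[0,0,0]]]'
python3 -m jog '[[[0.004,0,0],[0,0,0]],[[0.003,0,0],[0,0,0]],[[0.002,0,0],[0,0,0]],[[0,0,0],[0,0,0]]]'
```

```text
time: 13.72
tool_pos: [0.5461, -0.2568, 0.0793]
orientation: [3.141, 0.001, 0.001]
contact_force: [-0.1, -0.7, -0.1]
width: -0.002
finger_force: 0.0
time: 14.22
tool_pos: [0.5547, -0.2567, 0.0792]
orientation: [-3.142, -0.001, -0.0]
contact_force: [-0.5, -0.0, -0.2]
width: 0.002
finger_force: 0.1
```

```bash
python3 -m jog '[[[0.003,0,0],[0,0,0]],[[0.002,0,0],[0,0,0]],[[0.002,0,0],[0,0,0]],[[0,0,0],[0,0,0]]]'
python3 - <<'E'
from h import *
p,_=optics.capture('side')
c=p[110:190,220:330,::-1]
cv2.imwrite('pics/c7.png',cv2.resize(c,None,fx=6,fy=6,interpolation=cv2.INTER_CUBIC))
for a in (0,.5,.7,.85,1.0): print(a,((proj('side',[.5545+.08*np.sin(a-.5),-.257,.022+.08*np.cos(a-.5)])-[220,110])*6).round())
E
```

```text
time: 14.72
tool_pos: [0.5618, -0.2568, 0.0793]
orientation: [3.141, 0.001, 0.001]
contact_force: [-0.0, -0.3, -0.4]
width: 0.001
finger_force: 0.1
0 [376. 220.]
0.5 [304. 196.]
0.7 [274. 194.]
0.85 [252. 195.]
1.0 [231. 200.]
```

View pics/c7.png

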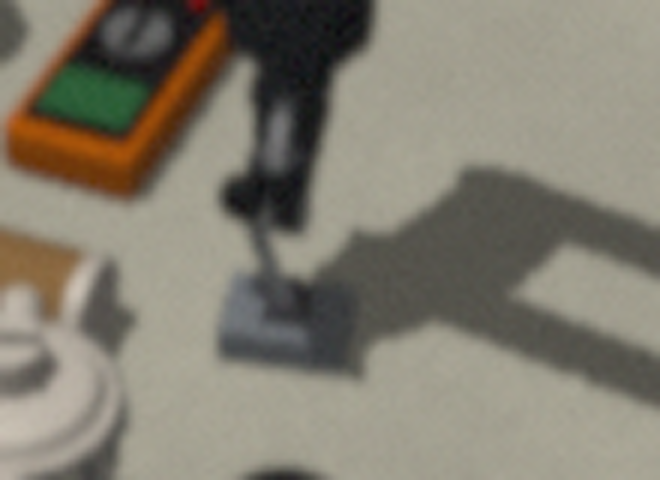

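The ball is at (242,197), roughly 0.9 rad, with the finger just behind it. I'll make small steps to the stop, watching the force.

```bash
python3 -m jog '[[[0.002,0,0],[0,0,0]],[[0.002,0,0],[0,0,0]],[[0,0,0],[0,0,0]]]'; python3 -m jog '[[[0.002,0,0],[0,0,0]],[[0,0,0],[0,0,0]]]'
```

```text
time: 15.15
tool_pos: [0.5657, -0.2567, 0.0793]
orientation: [3.142, 0.001, 0.0]
contact_force: [0.2, 0.2, 0.4]
width: -0.003
finger_force: 0.1
time: 15.4
tool_pos: [0.5676, -0.2567, 0.0793]
orientation: [-3.142, -0.001, -0.0]
contact_force: [-0.8, -0.3, -0.3]
width: 0.0
finger_force: 0.2
```

```bash
for i in 1; do python3 -m jog '[[[0.0015,0,0],[0,0,0]],[[0,0,0],[0,0,0]]]'; done; python3 -m jog '[[[0.001,0,0],[0,0,0]],[[0,0,0],[0,0,0]]]'
```

```text
time: 15.65
tool_pos: [0.5691, -0.2567, 0.0793]
orientation: [3.142, 0.001, 0.0]
contact_force: [-0.3, -0.7, -0.2]
width: 0.003
finger_force: 0.3
time: 15.9
tool_pos: [0.57, -0.2567, 0.0793]
orientation: [-3.142, -0.001, 0.0]
contact_force: [0.2, -0.5, 0.8]
width: 0.005
finger_force: 0.3
```

```bash
python3 - <<'E'
from h import *
p,_=optics.capture('side')
c=p[110:190,220:330,::-1]; c=cv2.resize(c,None,fx=6,fy=6,interpolation=cv2.INTER_CUBIC)
cv2.imwrite('pics/c8.png',c); a=cv2.imread('pics/c7.png')
for im in (a,c):
    g=im[170:230,200:260].mean(2); m=np.argwhere(g<50); print(m[:,1].min()+200)
E
```

```text
227
211
```

```bash
python3 -m jog '[[[0.001,0,0],[0,0,0]],[[0,0,0],[0,0,0]]]'; python3 -m jog '[[[0.001,0,0],[0,0,0]],[[0,0,0],[0,0,0]]]'
```

```text
time: 16.2
tool_pos: [0.571, -0.2568, 0.0793]
orientation: [3.142, 0.0, 0.0]
contact_force: [-1.1, 0.7, -0.4]
width: 0.002
finger_force: 0.3
time: 16.45
tool_pos: [0.572, -0.2567, 0.0793]
orientation: [-3.142, -0.0, -0.0]
contact_force: [-1.5, -0.3, -0.7]
width: -0.001
finger_force: 0.3
```

```bash
python3 -m jog '[[[0.001,0,0],[0,0,0]],[[0,0,0],[0,0,0]]]'; python3 -m jog '[[[0.0007,0,0],[0,0,0]],[[0,0,0],[0,0,0]]]'; python3 - <<'E'
from h import *
p,_=optics.capture('side')
c=p[110:190,220:330,::-1]; c=cv2.resize(c,None,fx=6,fy=6,interpolation=cv2.INTER_CUBIC)
cv2.imwrite('pics/c9.png',c)
g=c[170:230,190:260].mean(2); m=np.argwhere(g<50); print(m[:,1].min()+190)
E
```

```text
time: 16.7
tool_pos: [0.5731, -0.2567, 0.0793]
orientation: [3.142, 0.001, 0.0]
contact_force: [-0.8, 0.3, -0.3]
width: 0.0
finger_force: 0.3
time: 16.95
tool_pos: [0.5737, -0.2567, 0.0793]
orientation: [-3.142, -0.001, -0.0]
contact_force: [-0.3, 0.1, 0.0]
width: 0.001
finger_force: 0.4
205
```

```bash
python3 -m jog '[[[0.001,0,0],[0,0,0]],[[0,0,0],[0,0,0]]]'; python3 -m jog '[[[0.001,0,0],[0,0,0]],[[0,0,0],[0,0,0]]]'; python3 - <<'E'
from h import *
p,_=optics.capture('side')
c=p[110:190,220:330,::-1]; c=cv2.resize(c,None,fx=6,fy=6,interpolation=cv2.INTER_CUBIC)
cv2.imwrite('pics/c10.png',c)
g=c[170:230,180:260].mean(2); m=np.argwhere(g<50); print(m[:,1].min()+180)
E
```

```text
time: 17.25
tool_pos: [0.5743, -0.2567, 0.0793]
orientation: [-3.141, -0.001, 0.001]
contact_force: [-1.3, 0.4, -0.3]
width: 0.001
finger_force: 1.0
time: 17.5
tool_pos: [0.5745, -0.2566, 0.0792]
orientation: [-3.141, -0.001, 0.003]
contact_force: [-4.9, -1.1, 2.0]
width: 0.005
finger_force: 2.6
203
```

View pics/c10.png

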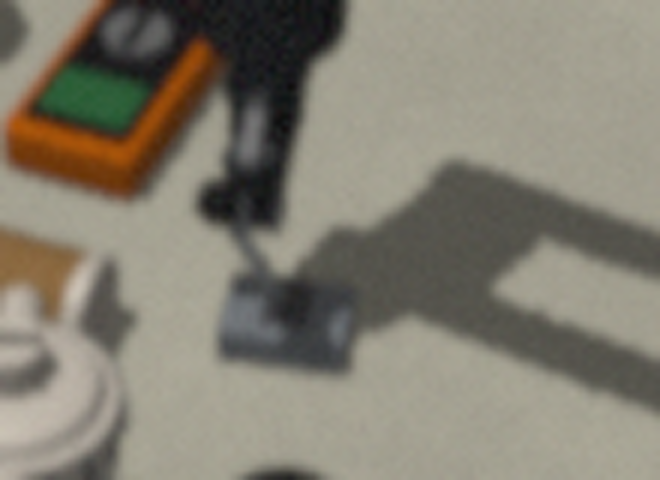

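The stop is reached: the tool stalls, the force climbs to 5 N, and the ball leans fully over at (218,200). I'll back off and move clear.

```bash
python3 -m jog '[[[-0.006,0,0],[0,0,0]],[[-0.03,0,0],[0,0,0]],[[-0.04,0,0],[0,0,0]],[[-0.03,0,-0.02],[0,0,0]],[[0,0,-0.05],[0,0,0]],[[0,0,-0.05],[0,0,0]],[[0,0,0],[0,0,0]],[[0,0,0],[0,0,0]]]'
python3 - <<'E'
from h import *
from station import ctrl
p,_=optics.capture('side')
c=p[110:190,220:330,::-1]; c=cv2.resize(c,None,fx=6,fy=6,interpolation=cv2.INTER_CUBIC)
g=c[170:230,180:260].mean(2); m=np.argwhere(g<50); x=m[:,1].min()+180; print(x, m[:,1].max()+180)
if x<215: print(ctrl.sign_off())
E
```

```text
time: 18.55
tool_pos: [0.4699, -0.2566, 0.1994]
orientation: [3.141, 0.0, 0.002]
contact_force: [0.2, -0.1, -0.5]
width: 0.001
finger_force: 0.0
203 236
the job is handed in; nothing more can be done
None
```

The job is handed in at about 18.6 s: both pointing dwells held for 2 s or more, then the lever pushed to its far stop at about 5 N, where it stayed after the arm moved clear; I felt no other contact, but did not re-image the whole bench at the end.

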